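Seat the empty basket on the counting scale and tare it

TASK

Ready the counting scale for the next batch: with the fingertips, push the empty pink basket across the weighing pan, without lifting it, until its back and its right side lie flush against the pan's two turned-up edges. Then reach down into the round well at the left of the console and press the sunken tare key fully home, hold it there for about two seconds without touching the basket or the pan, and let it come back up. Leave the square sunken key beside it unpressed and do not disturb the things standing about.

Things in the scene. Friction and masses are not known exactly. Their poses are not given: they have to be found in the camera images.
- scale: bench counting scale of grey plastic, fixed to the table, about 260 x 210 mm. Origin on the table under the middle of the pan; x points from the console (front) to the back, y to its left, z up. Console: sloping slab 88 x 200 mm in front of the pan, its face rising at 0.19 rad from 39 mm above the table at the front to 55 mm at the pan; display on its right, the two wells on its left
- pan: the scale's flat steel pan, fixed, 170 (x) by 210 (y) mm, stiff. Origin at the middle of its underside, 4 mm below its top, which is 62 mm above the table; axes as the scale's. Its back (+x) and right (-y) edges are turned up 24 mm above the pan, 4 mm thick; the front and left edges are flat
- basket_home (a point): point on the pan's top where the middle of the basket's underside is when the basket is home in the corner, 34 mm behind and 36 mm to the right of the pan's middle; axes as the scale's (x to the turned-up back edge, -y to the turned-up right edge)
- basket: empty pink slotted basket, loose, about 0.1 kg, 50 mm high, 98 (x) by 132 (y) mm at the rim and 89 x 124 mm at the foot (thin walls flaring 5 degrees). Origin at the middle of its underside; z up; x its short way, roughly along the scale's x. It starts on the pan, 30 to 66 mm short of home in x and as much to the left, turned up to 0.3 rad; slides easily. Home: square, touching both edges
- tare_key_top (a point): middle of the top of the round tare key, a white cap 30 mm across at the bottom of the round well (40 mm bore) at the console's left. Its z axis is the well's, square to the console face: leaning 0.19 rad from vertical towards the scale's -x; y as the scale's y. The well's mouth is 14 mm above this point along z when the key is up. The point sinks with the key
- tare_key (a joint): travel of the tare key along the well: 0 up, 0.005 m fully down; spring-loaded, about 1.5 N to start and 5 N fully down, with a rigid stop there; it springs back up when let go
- print_key_top (a point): middle of the top of the square sunken key (white cap 26 x 26 mm, in a square well of 35 mm, 14 mm deep), 56 mm to the right of the tare key; not to be pressed
- print_key (a joint): travel of the square key, 0 up, 0.005 m fully down; as the tare key
- nylon_post: white nylon post standing on the table right of the scale, 26 mm across, 100 mm high; origin at its foot; bystander
- sleeve: green tube sleeve standing on the table left of the scale, 17 mm across, 94 mm high; origin at its foot; bystander, tips easily
- stud_tray: white tray of dark studs on the table right of the scale, 70 x 104 x 33 mm; bystander
- stud: dark stud standing on the table right of the scale, 16 mm across, 26 mm high; bystander

How it is judged:
By the outcome, as a careful person would: the job done as asked, in the order asked, and still so for the second after the job is handed in, with the robot touching nothing.
It also fails if it takes over 72 s, if anything falls off the work surface, if the arm or the gripper's body presses on something with over 40 N, if the wrist force passes 120 N, or if a joint passes its speed limit or range.

ROBOT

A 7-joint arm with a two-finger parallel gripper is mounted at the origin on a cart in front of the work surface, level with it; the furniture and walls round the work are solid. World frame = base frame: x ahead of the robot, y to its left, z up, the work surface at z = 0. Lengths are in m, angles in degrees, forces in N, time in s.
With the tool pointing down it reaches from about 0.425 to 0.875 m from the base axis. Payload 4.7 kg.
Tool frame: the origin (TCP) lies at the very end of the fingers, on their centre line; the grasp point (between the pads) lies env.hold_point_z behind it (env.hold_point_z is the distance from the TCP to the grasp point, in m); z points along the fingers, y is the line along which they close (so a half turn about z gives the same grasp; the last joint's range is limited). The gripper opens to 87 mm and grips with 3 to 60 N. Pads are 19 mm wide; open, the fingers measure 117 mm over their backs; the gripper's body (75 mm by 190 mm) begins 51 mm behind the grasp point.
Start: joints at [-65.254, 18.392, -4.016, 83.108, 1.295, 78.541, -3.26], TCP at [0.264, 0.594, 0.223] pointing down, gripper open.
Joint ranges: [-163.93, 163.93], [-17.29, 119.83], [-79.2, 71.16], [3.27, 140.29], [-89.18, 269.18], [5.43, 117.66], [-154.24, 154.24]. Speed limits (degrees/s): [147.25, 147.25, 180, 180, 180, 180, 180].

INTERFACE

Orientations are given as [roll, pitch, yaw] about the fixed x, y, z axes, in that order (R = Rz(yaw) Ry(pitch) Rx(roll)).
In Python, from cell import env gives the robot as it stands.
- The arm moves only by the shell command python3 -m jog 'ROWS' [FORCE]. ROWS is JSON, a list of rows, each an object with "dp": the shift along the tool's x, y, z in cm, a list of three; "twist": the turn about the tool's z in degrees; "fingers": the opening, from 0 (shut) to 1 (fully open). A call has 1 to 8 rows; each row is the pose to reach, as a shift and turn from the pose commanded when the call began, along the tool's axes at that moment; what a row does not reach only later rows make up. A row lasts 1/8 s, in which the tool goes at most 62.5 mm and 10.7 degrees, less where a joint would pass 70% of its speed; a pose out of reach is approached as far as the arm can. A call with a gripper value outside its range is refused whole. The fingers move at their own pace and stop on an object; FORCE is the grip in N (left out, the last holds). Time passes only in rows, so rows that repeat a pose let the fingers close. It gives the time, the measured TCP pose, the force, the opening and the grip force at its end, in the units of the state.
- env.get_obs(): the state, without advancing time (a new reading comes with each control period).
- env.read_camera(name): name is "side" or "top"; returns a dict with "pixels" (420x560x3 uint8, blue, green, red), "depth" (420x560 float32, m along the optical axis (not along the pixel's ray), 0 where there is no reading), "fx", "fy", "cx", "cy" (pixels), "rvec" (rotation vector, rad) and "tvec" (3), from world to camera coordinates, as OpenCV has them. Camera axes: x right, y down, z forward; pixel columns grow to the right and rows downward; lengths in m; the calibration is good to about 2 mm. A picture is of the moment at which its call begins.
- env.sign_off(): hands the job in; it is judged then, once.
The state is a dict: "time_s": time; "qpos": joint angles; "joint_velocities": joint speeds; "effort": joint torques, N m; "tool_pos": TCP position; "tool_rot": TCP orientation; "force": force on the tool from outside, world axes, zero at the start; "wrist_torque": the same for the moment, N m; "grip_width": finger opening in m; "grasp_force": force on a finger pad.
Only numpy, scipy, OpenCV 4.12 (cv2) and the standard library are available. Lean on these libraries where they do the work, as an engineer would, in place of code of your own. Each camera call takes 0.05 s, during which the arm holds its last target. There are 200 camera calls.

## Working session

There is one attempt and no reset: what is moved stays moved. The work goes in short steps, Python scripts to look and compute and a shell command to move; the robot and the scene stay as the last step left them, time stands still between calls to the robot, and variables do not carry over. Pictures are saved under pics/ and viewed, at most 10 in all, crops included, and the job is handed in when it is done.

```bash
mkdir -p pics; cat > h.py <<'E'
import numpy as np, cv2
from cell import env
def cam(n, save=None):
    c=env.read_camera(n)
    c['R']=cv2.Rodrigues(np.array(c['rvec'],float))[0]; c['t']=np.array(c['tvec'],float).ravel()
    if save: cv2.imwrite('pics/'+save,c['pixels'])
    return c
def pts(c):  # world xyz per pixel from depth
    v,u=np.mgrid[0:420,0:560]; d=c['depth']
    P=np.stack([(u-c['cx'])/c['fx']*d,(v-c['cy'])/c['fy']*d,d],-1)
    return (P-c['t'])@c['R']
def ray(c,u,v,z):
    d=np.array([(u-c['cx'])/c['fx'],(v-c['cy'])/c['fy'],1])@c['R']; o=-c['t']@c['R']
    return o+d*(z-o[2])/d[2]
def proj(c,p):
    q=c['R']@np.array(p)+c['t']; return q[0]/q[2]*c['fx']+c['cx'],q[1]/q[2]*c['fy']+c['cy']
E
python3 - <<'E'
from h import *
for n in('top','side'):
    c=cam(n,n+'1.png'); print(n,-c['t']@c['R'],c['R'][2],c['fx'])
o=env.get_obs(); print(o['time_s'],o['tool_pos'],o['tool_rot'],o['grip_width'],env.hold_point_z)
E
```

```text
top [ 0.38693942 -0.42418259  0.90279794] [ 0.08290942  0.01890729 -0.99637771] 530.3787097043238
side [0.4123547  0.27705154 0.58419445] [ 0.03920291 -0.81384074 -0.57976407] 411.48122649926694
0.1 [0.26356172 0.59362763 0.22158266] [-1.79902132e+02  6.51927264e-03  1.56067251e+02] 0.08681149604437977 0.0187
```

View pics/top1.png

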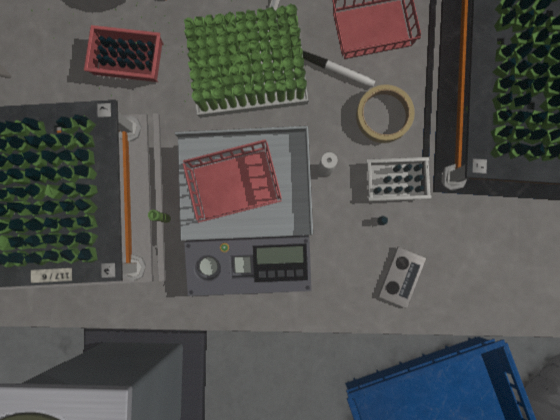

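View pics/side1.png

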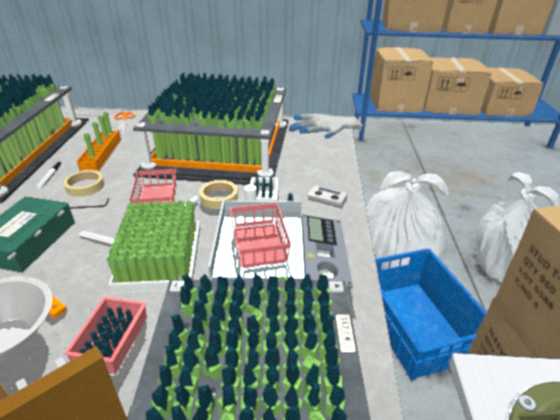

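The top view shows the scale with its pan at about (180-310,130-238), the basket at about (232,182), the round well at (207,266), the square well at (241,265), the sleeve at (158,216) and the post at (329,160). A plant rack stands to the left. The side view shows the same scale at (270,245), with the console on its right.

```bash
python3 - <<'E'
from h import *
c=cam('top'); P=pts(c); np.set_printoptions(precision=4,suppress=True)
for n,u,v,z in [('panBL',180,134,.086),('panBR',309,129,.086),('panFL',182,240,.062),('panFR',311,236,.062),('conFL',190,295,.039),('conFR',309,291,.039),('well',207,266,.045),('sq',241,265,.045),('post',329,160,.1),('sleeve',154,215,.094)]:
    print(n,ray(c,u,v,z),P[v,u])
hsv=cv2.cvtColor(c['pixels'],cv2.COLOR_BGR2HSV)
m=((hsv[...,0]<8)|(hsv[...,0]>170))&(hsv[...,1]>70); m[:,:170]=0;m[:,300:]=0;m[:130]=0;m[240:]=0
ys,xs=np.nonzero(m); Q=P[m]; print(len(Q))
rim=Q[Q[:,2]>.105]; foot=Q[(Q[:,2]<.07)&(Q[:,2]>.055)]
for q in (rim,foot):
    print(len(q),np.median(q[:,2]),cv2.minAreaRect((q[:,:2]*1000).astype(np.float32)))
print('heights left rack',np.nanmax(P[100:290,0:150,2]), 'plants behind',np.nanmax(P[0:110,185:310,2]))
cv2.imwrite('pics/crop.png',cv2.resize(c['pixels'][115:305,140:345],None,fx=3.9,fy=3.1,interpolation=cv2.INTER_CUBIC))
for v in (266,):
  print(P[v,180:315:4])
E
```

```text
panBL [ 0.5657 -0.2525  0.086 ] [ 0.5669 -0.2514  0.0807]
panBR [ 0.5763 -0.4545  0.086 ] [ 0.5961 -0.4577  0.0006]
panFL [ 0.4003 -0.2562  0.062 ] [ 0.4013 -0.2438  0.0003]
panFR [ 0.41   -0.4607  0.062 ] [ 0.4117 -0.4634 -0.0002]
conFL [ 0.3122 -0.2674  0.039 ] [ 0.312  -0.267   0.0369]
conFR [ 0.3221 -0.4595  0.039 ] [ 0.319  -0.4612 -0.0015]
well [ 0.3594 -0.2945  0.045 ] [ 0.359  -0.2926  0.0323]
sq [ 0.362  -0.3494  0.045 ] [ 0.3617 -0.3485  0.0347]
post [ 0.5254 -0.4851  0.1   ] [ 0.5276 -0.4861  0.087 ]
sleeve [ 0.4373 -0.2182  0.094 ] [ 0.4377 -0.2169  0.0886]
4909
537 0.11102347204508785 ((454.77099609375, -347.66412353515625), (170.89015197753906, 132.04241943359375), 15.122593879699707)
3876 0.06444278363021647 ((494.15020751953125, -331.6307067871094), (99.0390396118164, 137.74510192871094), 15.205439567565918)
heights left rack 0.9027979361341981 plants behind 0.9027979361341981
[[ 0.3572 -0.242   0.0011]
 [ 0.3572 -0.2482 -0.0022]
 [ 0.359  -0.2646  0.0492]
 [ 0.3592 -0.2712  0.0503]
 [ 0.3586 -0.2743  0.0307]
 [ 0.3588 -0.2813  0.0333]
 [ 0.359  -0.2879  0.0339]
 [ 0.359  -0.2942  0.0317]
 [ 0.3592 -0.3009  0.033 ]
 [ 0.3594 -0.3078  0.0355]
 [ 0.3598 -0.3155  0.0445]
 [ 0.36   -0.3223  0.0473]
 [ 0.3601 -0.3288  0.0483]
 [ 0.3596 -0.3332  0.029 ]
 [ 0.3598 -0.3401  0.0318]
 [ 0.3599 -0.3466  0.0313]
 [ 0.3601 -0.3534  0.0346]
 [ 0.3603 -0.3599  0.0343]
 [ 0.3601 -0.3658  0.0248]
 [ 0.3609 -0.3738  0.0482]
 [ 0.3611 -0.3803  0.0496]
 [ 0.3612 -0.3867  0.0511]
 [ 0.3612 -0.3929  0.0461]
 [ 0.3614 -0.3994  0.0482]
 [ 0.3614 -0.4058  0.0464]
 [ 0.3616 -0.4123  0.0497]
 [ 0.3617 -0.4186  0.0475]
 [ 0.3618 -0.425   0.0483]
 [ 0.3619 -0.4314  0.0489]
 [ 0.362  -0.4379  0.0481]
 [ 0.3622 -0.4442  0.0497]
 [ 0.3623 -0.4506  0.05  ]
 [ 0.3623 -0.4571  0.0476]
 [ 0.361  -0.4657 -0.0021]]
```

View pics/crop.png

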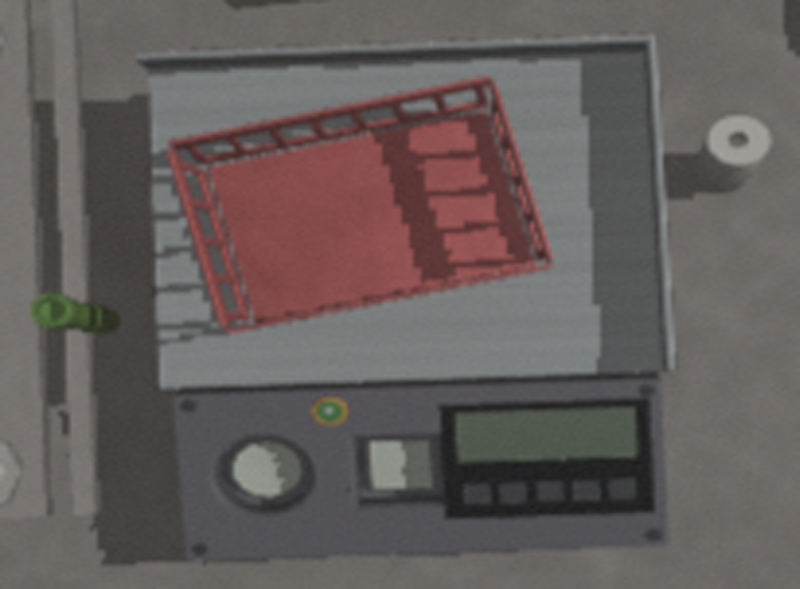

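```bash
python3 - <<'E'
from h import *
np.set_printoptions(precision=4,suppress=True)
c=cam('top'); P=pts(c)
rim=np.array([ray(c,140+u/3.9,115+v/3.1,.112)[:2] for u,v in [(170,143),(493,78),(551,265),(228,332)]])
print(rim,rim.mean(0)); 
for a,b in ((1,0),(2,3),(1,2),(0,3)): d=rim[b]-rim[a]; print(np.linalg.norm(d),np.degrees(np.arctan2(d[1],d[0])))
k=np.array([ray(c,u,v,z)[:2] for u,v,z in[(175.6,132.5,.086),(308,127.5,.086),(312.5,234.5,.086),(181.3,240,.062)]])
print(k)
for w in ((140+266/3.9,115+474/3.1,.0475),): print('wellmouth',ray(c,*w))
s=cam('side')
for name,Q,cc in(('top',P,c),('side',pts(s),s)):
    ok=cc['depth']>0; q=Q[ok]
    print(name)
    for x in np.arange(.25,.7,.05):
        r=[]
        for y in np.arange(.1,-.56,-.05):
            m=(abs(q[:,0]-x)<.025)&(abs(q[:,1]-y)<.025); r.append(np.percentile(q[m,2],98)*1000 if m.sum()>5 else -1)
        print('%.2f'%x,np.round(r).astype(int))
E
```

```text
[[ 0.5185 -0.2647]
 [ 0.5523 -0.3894]
 [ 0.461  -0.4134]
 [ 0.4266 -0.29  ]] [ 0.4896 -0.3394]
0.1291678131782079 105.17141726294928
0.12810488737948714 105.56863484757089
0.09439326109664506 -165.26465030286226
0.09527927398336034 -164.61955352199652
[[ 0.568  -0.2455]
 [ 0.5787 -0.4529]
 [ 0.4117 -0.4619]
 [ 0.4003 -0.255 ]]
wellmouth [ 0.3565 -0.2969  0.0475]
top
0.25 [-1  3  2  2  3  2  2  2  3  3  3  3  3  3]
0.30 [-1 12 12 12  3  3  3 41 42 42 41 38  3  3]
0.35 [ -1  -1 167 181 175 166 132  51  51  50  53  52   3   3]
0.40 [ -1  -1 165 180 180 179 132  64  65  65  64  83   3   3]
0.45 [ -1  -1 169 181 180 179 126  65 113 112 112  87   3   4]
0.50 [ -1  -1 167 181 180 178  14 112 106  68 112  88 101  29]
0.55 [ -1  -1 168 181 182 176  13  87 112 112 112  88 102  26]
0.60 [ -1  -1 134 134 134 139  13  64  80  86  88  87   3  27]
0.65 [ 2  3  3  3  3  4 41 83 85 85 85 84  3 27]
side
0.25 [-1 -1 -1  3  2  2  2  2  2  2  3  2  2  3]
0.30 [ -1 133  -1   3   3   3   2  42  42  42  41  40   3   3]
0.35 [ -1 180 180 182 178 178 133  51  52  51  53  52   4   3]
0.40 [ -1 182 181 180 181 182 133  65  65  64  64  85  -1   2]
0.45 [ -1 182 181 181 180 182  95 109 113 113 112  87  -1  27]
0.50 [ -1 180 181 182 181 180  -1 113 108  67 112  98 102  34]
0.55 [340 181 182 182 182 181  -1  87 113 113 113  97 102  -1]
0.60 [ -1 134 134 134 134 140  -1  83  83  31  87  87   3  27]
0.65 [297  -1   2   2   2  43  43  83  85  85  85  85   3  27]
```

```bash
python3 - <<'E'
from h import *
np.set_printoptions(precision=3,suppress=True,linewidth=160)
c=cam('top'); s=cam('side'); q=np.vstack([pts(k)[k['depth']>0] for k in(c,s)])
m=(q[:,2]>.09)&(q[:,2]<.3)&(abs(q[:,0]-.36)<.06)&(q[:,1]>-.27)
for h in(.09,.12,.14,.17): print('rack edge y above',h,np.percentile(q[m&(q[:,2]>h),1],[1,5,50]))
m=(q[:,2]>.09)&(q[:,1]>-.27)&(q[:,1]<-.1)&(q[:,0]<.45); print('rack xmin',np.percentile(q[m,0],[1,5]))
for x in np.arange(-.1,.9,.1):
    r=[]
    for y in np.arange(.8,-.6,-.1):
        k=(abs(q[:,0]-x)<.05)&(abs(q[:,1]-y)<.05); r.append(np.percentile(q[k,2],99)*1000 if k.sum()>5 else -1)
    print('%.2f'%x,np.round(r).astype(int))
print(env.get_obs()['force'])
E
```

```text
rack edge y above 0.09 [-0.178 -0.165 -0.062]
rack edge y above 0.12 [-0.178 -0.164 -0.062]
rack edge y above 0.14 [-0.145 -0.139 -0.045]
rack edge y above 0.17 [-0.143 -0.138 -0.047]
rack xmin [0.337 0.342]
-0.10 [  -1   -1   -1   -1   -1   -1   -1   -1   -1 -520 -675 -770 -771 -771]
0.00 [  -1   -1   -1 -771 -771 -769 -775   -1   -1   28    2 -771 -771 -771]
0.10 [  -1   -1   -1 -772 -772 -772 -674    0   52   17    2 -771 -770 -771]
0.20 [-1 -1 -1 -1 -1 -1 -1 -2  0  1  2 -1 -1 -1]
0.30 [ -1  -1  -1  -1  -1  -1  -1  11 134 136 137  46  48  43]
0.40 [ -1  -1  -1  -1  -1  -1  -1 181 182 182 139 112  73  87]
0.50 [ -1  -1  -1  -1  -1  -1 373 373 182 181 134 113 113 102]
0.60 [ -1  -1  -1  -1  -1  -1 374 372 182 182 137  87  88  85]
0.70 [-1 -1 -1 -1 -1 -1 -1 27  3 43 44 86 86 51]
0.80 [-1 -1 -1 -1 -1 -1 -1  3  3 60 59 86 85 51]
[-0.028 -0.331  0.408]
```

```bash
python3 -m jog '[{"dp":[0,0,-6],"twist":0,"fingers":0.69},{"dp":[0,0,-12],"twist":0,"fingers":0.69},{"dp":[0,0,-18],"twist":0,"fingers":0.69},{"dp":[0,0,-24],"twist":0,"fingers":0.69},{"dp":[0,0,-25],"twist":0,"fingers":0.69}]'
python3 -m jog '[{"dp":[-3.8,-4.4,0],"twist":10,"fingers":0.69},{"dp":[-7.6,-8.8,0],"twist":20,"fingers":0.69},{"dp":[-11.4,-13.2,0],"twist":30,"fingers":0.69},{"dp":[-15.2,-17.6,0],"twist":40,"fingers":0.69},{"dp":[-19,-22,0],"twist":50,"fingers":0.69},{"dp":[-22.8,-26.4,0],"twist":60,"fingers":0.69},{"dp":[-26.6,-30.8,0],"twist":70,"fingers":0.69},{"dp":[-30.4,-35,0],"twist":80,"fingers":0.69}]'
python3 -c "
from cell import env
o=env.get_obs();print(o['qpos'],o['tool_pos'],o['tool_rot'],o['force'])"
```

```text
time_s: 0.98
tool_pos: [0.2639, 0.5947, 0.4782]
tool_rot: [179.5, -0.0, 156.1]
force: [0.2, -0.1, -0.3]
grip_width: 0.0605
grasp_force: 0.0
time_s: 1.98
tool_pos: [0.3996, 0.1487, 0.4719]
tool_rot: [-180.0, 0.0, 75.7]
force: [0.6, 0.5, 0.3]
grip_width: 0.0599
grasp_force: 0.0
[-44.44232473  -9.96231695  16.80411703  84.75198858   2.95102952
 104.80144674 -41.39286377] [0.39964261 0.14869953 0.47186953] [-1.79970516e+02  8.07907045e-03  7.57315802e+01] [0.62979271 0.5065097  0.33144064]
```

```bash
python3 -m jog '[{"dp":[-5.6,2.6,0],"twist":8,"fingers":0.69},{"dp":[-11.2,5.2,0],"twist":16,"fingers":0.69},{"dp":[-16.8,7.8,0],"twist":24,"fingers":0.69},{"dp":[-22.4,10.4,0],"twist":32,"fingers":0.69},{"dp":[-28,13,0],"twist":40,"fingers":0.69},{"dp":[-33.6,15.6,0],"twist":48,"fingers":0.69},{"dp":[-39.2,18.2,0],"twist":55,"fingers":0.69},{"dp":[-45.1,20.8,0],"twist":60.5,"fingers":0.69}]'
python3 -m jog '[{"dp":[0,0,5],"twist":0,"fingers":0.69},{"dp":[0,0,11],"twist":0,"fingers":0.69},{"dp":[0,0,17],"twist":0,"fingers":0.69},{"dp":[0,0,22],"twist":0,"fingers":0.69},{"dp":[0,0,25],"twist":0,"fingers":0.69},{"dp":[0,0,27],"twist":0,"fingers":0.69},{"dp":[0,0,27],"twist":0,"fingers":0.69}]'
python3 -c "
from h import *
c=cam('top','top2.png');s=cam('side','side2.png')
cv2.imwrite('pics/b2.png',np.hstack([cv2.resize(k['pixels'][a:b,d:e],(400,400)) for k,a,b,d,e in((c,100,300,130,330),(s,170,310,180,340))]))
o=env.get_obs();print(o['qpos'],o['tool_pos'],o['tool_rot'],o['force'])"
```

```text
time_s: 2.98
tool_pos: [0.493, -0.3362, 0.4722]
tool_rot: [-180.0, -0.0, 15.5]
force: [1.2, 1.1, 1.9]
grip_width: 0.0602
grasp_force: 0.0
time_s: 3.85
tool_pos: [0.4918, -0.3344, 0.2012]
tool_rot: [-179.9, 0.1, 15.6]
force: [-0.2, 0.5, 0.7]
grip_width: 0.06
grasp_force: 0.0
[-12.17671553  17.04885283  53.15190671  94.328783   -14.02931242
  75.58857119 -31.17609139] [ 0.49297647 -0.33552747  0.20355778] [ 1.79937171e+02 -5.60019742e-02  1.55534410e+01] [ 0.35200822 -0.48392628  0.83261332]
```

View pics/b2.png

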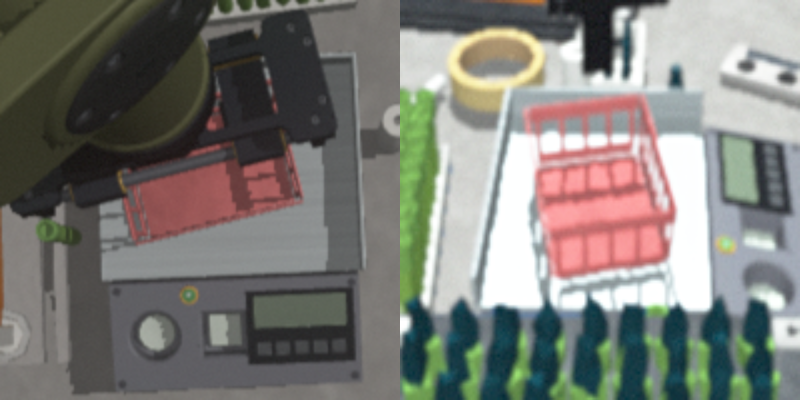

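```bash
python3 -m jog '[{"dp":[-0.4,-2.1,0],"twist":0,"fingers":0},{"dp":[-0.4,-2.1,0],"twist":0,"fingers":0},{"dp":[-0.4,-2.1,2],"twist":0,"fingers":0},{"dp":[-0.4,-2.1,5],"twist":0,"fingers":0},{"dp":[-0.4,-2.1,8],"twist":0,"fingers":0},{"dp":[-0.4,-2.1,10.5],"twist":0,"fingers":0},{"dp":[-0.4,-2.1,12.3],"twist":0,"fingers":0},{"dp":[-0.4,-2.1,12.6],"twist":0,"fingers":0}]'
python3 -m jog '[{"dp":[0,0,0],"twist":0,"fingers":0},{"dp":[0,0,0],"twist":0,"fingers":0}]'
```

```text
time_s: 4.95
tool_pos: [0.4821, -0.3159, 0.075]
tool_rot: [-179.9, 0.1, 15.5]
force: [0.2, -0.4, -0.7]
grip_width: 0.0008
grasp_force: 0.0
time_s: 5.2
tool_pos: [0.4838, -0.3164, 0.0775]
tool_rot: [179.9, -0.1, 15.6]
force: [0.4, -1.0, -0.1]
grip_width: 0.0006
grasp_force: 0.0
```

Inside the basket. Push towards the back, turning as it goes.

```bash
python3 -m jog '[{"dp":[1,0.2,0],"twist":0,"fingers":0},{"dp":[2,0.4,0],"twist":0,"fingers":0},{"dp":[2.7,0.6,0],"twist":0,"fingers":0},{"dp":[3.3,0.7,0],"twist":0,"fingers":0},{"dp":[3.9,0.85,0],"twist":2,"fingers":0},{"dp":[4.5,1,0],"twist":4,"fingers":0},{"dp":[5.1,1.1,0],"twist":6,"fingers":0},{"dp":[5.7,1.25,0],"twist":8,"fingers":0}]'
python3 -c "
from h import *
c=cam('top');s=cam('side')
cv2.imwrite('pics/b3.png',np.hstack([cv2.resize(k['pixels'][a:b,d:e],(400,400)) for k,a,b,d,e in((c,100,300,130,330),(s,170,310,180,340))]))
o=env.get_obs();p=np.array(o['tool_pos'])-[.4897,-.3538,0];print(p[0]*.9985+p[1]*.054,-p[0]*.054+p[1]*.9985,p[2],o['tool_rot'],o['force'])"
```

```text
time_s: 6.2
tool_pos: [0.5417, -0.3125, 0.0765]
tool_rot: [-180.0, -0.0, 7.4]
force: [-0.3, -0.8, -0.2]
grip_width: 0.0005
grasp_force: 0.4
0.05481366445120962 0.0386388121657371 0.07646752069938999 [ 1.79982320e+02 -2.93047262e-02  7.55881656e+00] [ 0.01768575  0.0313798  -0.03836009]
```

View pics/b3.png

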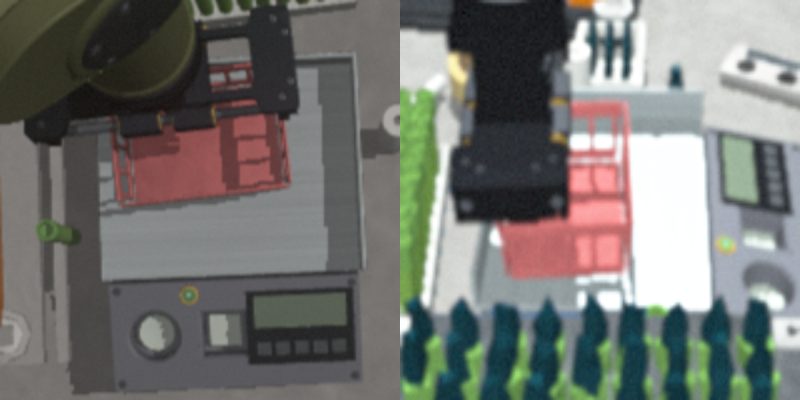

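```bash
python3 -m jog '[{"dp":[0.4,0.03,0],"twist":1.5,"fingers":0},{"dp":[0.8,0.06,0],"twist":3,"fingers":0},{"dp":[1.1,0.08,0],"twist":4.5,"fingers":0},{"dp":[1.3,0.1,0],"twist":4.5,"fingers":0},{"dp":[1.5,0.1,0],"twist":4.5,"fingers":0},{"dp":[1.5,0.1,0],"twist":4.5,"fingers":0}]'
```

```text
time_s: 7.05
tool_pos: [0.5556, -0.3118, 0.0764]
tool_rot: [-180.0, 0.1, 3.0]
force: [-2.5, 0.8, 1.7]
grip_width: 0.0005
grasp_force: 1.4
```

```bash
python3 -m jog '[{"dp":[0.2,0,0],"twist":0,"fingers":0},{"dp":[0.3,0,0],"twist":0,"fingers":0},{"dp":[0.3,0,0],"twist":0,"fingers":0}]'
python3 - <<'E'
from h import *
for n in('top','side'):
    c=cam(n);P=pts(c)
    hsv=cv2.cvtColor(c['pixels'],cv2.COLOR_BGR2HSV)
    m=((hsv[...,0]<8)|(hsv[...,0]>170))&(hsv[...,1]>70)&(abs(P[...,0]-.5)<.1)&(abs(P[...,1]+.35)<.13)&(P[...,2]>.104)&(P[...,2]<.118)
    q=P[m][:,:2]-[.4897,-.3538]; q=np.c_[q[:,0]*.9985+q[:,1]*.054,-q[:,0]*.054+q[:,1]*.9985]
    print(n,len(q),cv2.minAreaRect((q*1000).astype(np.float32)),np.percentile(q,[2,98],0))
E
```

```text
time_s: 7.42
tool_pos: [0.5558, -0.3118, 0.0764]
tool_rot: [-179.9, 0.3, 3.0]
force: [-9.3, 1.7, 5.5]
grip_width: 0.0004
grasp_force: 4.9
top 339 ((36.4548225402832, 21.87176513671875), (97.30096435546875, 131.97967529296875), 0.13671016693115234) [[-0.01214624 -0.04383559]
 [ 0.08378117  0.08748042]]
side 337 ((35.637901306152344, 23.20394515991211), (95.86654663085938, 134.91253662109375), 0.8960779905319214) [[-0.01180441 -0.04351006]
 [ 0.08123861  0.08927708]]
```

```bash
python3 -m jog '[{"dp":[-1.5,0,0],"twist":0,"fingers":0},{"dp":[-3.3,1,0],"twist":0,"fingers":0},{"dp":[-3.3,3,0],"twist":0,"fingers":0},{"dp":[-3.3,4.5,0],"twist":0,"fingers":0},{"dp":[-3.3,5.5,0],"twist":0,"fingers":0},{"dp":[-3.3,6.2,0],"twist":0,"fingers":0},{"dp":[-3.3,6.9,0],"twist":0,"fingers":0},{"dp":[-3.3,7.6,0],"twist":0,"fingers":0}]'
python3 -m jog '[{"dp":[0,0.7,0],"twist":0,"fingers":0},{"dp":[0,1.4,0],"twist":0,"fingers":0},{"dp":[0,2.1,0],"twist":0,"fingers":0},{"dp":[0,2.8,0],"twist":0,"fingers":0},{"dp":[0,3.3,0],"twist":0,"fingers":0},{"dp":[0,3.7,0],"twist":0,"fingers":0},{"dp":[0,4,0],"twist":0,"fingers":0},{"dp":[0,4,0],"twist":0,"fingers":0}]'
cat > m.py <<'E'
from h import *
def T(p): p=np.asarray(p)[...,:2]-[.4897,-.3538]; return np.stack([p[...,0]*.9985+p[...,1]*.054,-p[...,0]*.054+p[...,1]*.9985],-1)
if __name__=='__main__':
  o=env.get_obs(); print('tcp scale',T(o['tool_pos']),o['force'])
  for n in('top','side'):
    c=cam(n,n+'m.png');P=pts(c)
    hsv=cv2.cvtColor(c['pixels'],cv2.COLOR_BGR2HSV)
    m=((hsv[...,0]<8)|(hsv[...,0]>170))&(hsv[...,1]>70)&(abs(P[...,0]-.5)<.1)&(abs(P[...,1]+.36)<.14)&(P[...,2]>.104)&(P[...,2]<.118)
    q=T(P[m])
    print(n,len(q),cv2.minAreaRect((q*1000).astype(np.float32)),np.percentile(q,[2,98],0))
E
python3 m.py
```

```text
time_s: 8.52
tool_pos: [0.5307, -0.3887, 0.0764]
tool_rot: [-179.9, 0.0, 3.1]
force: [0.3, 1.3, -0.1]
grip_width: 0.0005
grasp_force: 0.6
time_s: 9.52
tool_pos: [0.5325, -0.4295, 0.0766]
tool_rot: [180.0, -0.0, 3.1]
force: [0.6, -0.3, -0.4]
grip_width: 0.0007
grasp_force: 0.0
tcp scale [ 0.03867452 -0.07785844] [ 0.57767979 -0.29917298 -0.43232761]
top 170 ((-5.076828956604004, -26.519622802734375), (18.4838809967041, 132.03802490234375), 2.598388195037842) [[-0.01209836 -0.09187378]
 [ 0.00463192  0.03917617]]
side 303 ((35.99111557006836, -24.83483123779297), (97.07992553710938, 134.56619262695312), 0.6039431691169739) [[-0.01181991 -0.09102764]
 [ 0.08353729  0.04128818]]
```

```bash
python3 -m jog '[{"dp":[0,0.5,0],"twist":0,"fingers":0},{"dp":[0,0.8,0],"twist":0,"fingers":0},{"dp":[0,1,0],"twist":0,"fingers":0},{"dp":[0,1.1,0],"twist":0,"fingers":0},{"dp":[0,1.2,0],"twist":0,"fingers":0},{"dp":[0,1.3,0],"twist":0,"fingers":0},{"dp":[0,1.3,0],"twist":0,"fingers":0}]'; python3 m.py
```

```text
time_s: 10.5
tool_pos: [0.5331, -0.4385, 0.0765]
tool_rot: [-179.6, 0.1, 3.1]
force: [-2.9, 9.3, 5.7]
grip_width: 0.0001
grasp_force: 5.2
tcp scale [ 0.03879868 -0.08688561] [-2.92282292  9.28767479  5.73848444]
top 169 ((-6.537174224853516, -35.851280212402344), (18.485708236694336, 131.74609375), 3.641242504119873) [[-0.0125159  -0.10092239]
 [ 0.00452997  0.02933916]]
side 337 ((35.554656982421875, -34.406715393066406), (96.42801666259766, 134.8533935546875), 0.8359106779098511) [[-0.01231163 -0.09965824]
 [ 0.08282392  0.03242238]]
```

```bash
python3 -m jog '[{"dp":[0,-0.5,0],"twist":0,"fingers":0},{"dp":[0,-2.5,0],"twist":0,"fingers":0},{"dp":[0.6,-4.8,0],"twist":0,"fingers":0},{"dp":[1.6,-4.8,0],"twist":0,"fingers":0},{"dp":[2.3,-4.8,0],"twist":0,"fingers":0},{"dp":[2.8,-4.8,0],"twist":0,"fingers":0},{"dp":[3.2,-4.8,0],"twist":0,"fingers":0},{"dp":[3.2,-4.8,0],"twist":0,"fingers":0}]'; python3 m.py
```

```text
time_s: 11.6
tool_pos: [0.5605, -0.3938, 0.0765]
tool_rot: [180.0, 0.2, 3.0]
force: [-4.7, 0.1, 2.4]
grip_width: 0.0003
grasp_force: 2.5
tcp scale [ 0.06848957 -0.04378398] [-4.67103174  0.07193066  2.43125676]
top 328 ((36.14928436279297, -34.459632873535156), (96.23249053955078, 132.20040893554688), 0.6322594285011292) [[-0.01170097 -0.10030194]
 [ 0.08398121  0.03086823]]
side 317 ((35.52983474731445, -33.597320556640625), (135.4873504638672, 94.93751525878906), 89.64828491210938) [[-0.01141719 -0.10007149]
 [ 0.08227207  0.03312085]]
```

```bash
python3 -m jog '[{"dp":[-0.6,0,0],"twist":0,"fingers":0},{"dp":[-2.7,1.5,0],"twist":0,"fingers":0},{"dp":[-2.7,3.2,0],"twist":0,"fingers":0},{"dp":[-2.7,4,0],"twist":0,"fingers":0},{"dp":[-2.7,4.3,0],"twist":0,"fingers":0},{"dp":[-2.7,4.6,0],"twist":0,"fingers":0},{"dp":[-2.7,4.7,0],"twist":0,"fingers":0},{"dp":[-2.7,4.7,0],"twist":0,"fingers":0}]'
python3 -m jog '[{"dp":[0,-0.2,0],"twist":0,"fingers":0},{"dp":[0,-0.5,0],"twist":0,"fingers":0},{"dp":[0,-2,0],"twist":0,"fingers":0},{"dp":[0,-3,0],"twist":0,"fingers":0},{"dp":[0,-3,-5],"twist":0,"fingers":0},{"dp":[0,-3,-11],"twist":0,"fingers":0},{"dp":[0,-3,-14],"twist":0,"fingers":0}]'
python3 -c "
from h import *
print(env.get_obs()['tool_rot'],env.get_obs()['qpos'])"
```

```text
time_s: 12.7
tool_pos: [0.5381, -0.438, 0.0763]
tool_rot: [-179.7, 0.1, 3.2]
force: [-4.2, 6.2, 4.1]
grip_width: 0.0006
grasp_force: 3.3
time_s: 13.58
tool_pos: [0.5376, -0.4111, 0.2204]
tool_rot: [179.8, -0.2, 3.1]
force: [1.3, -0.8, -0.3]
grip_width: 0.0002
grasp_force: 0.0
[179.84762771  -0.23685474   3.0970867 ] [ -1.59948661  28.51057793  52.65799244  80.91093613 -22.66374163
  81.27974007 -35.95667827]
```

```bash
python3 m.py; python3 - <<'E'
from m import *
c=cam('top'); g=c['pixels'][245:285,185:230]
big=cv2.resize(g,None,fx=10,fy=10,interpolation=cv2.INTER_CUBIC)
s=cam('side'); u,v=proj(s,(.357,-.297,.047)); u,v=int(u),int(v); print(u,v)
b2=cv2.resize(s['pixels'][v-25:v+15,u-20:u+20],None,fx=10,fy=10,interpolation=cv2.INTER_CUBIC)
bk=cv2.resize(c['pixels'][120:245,165:325],None,fx=2.5,fy=2.5)
im=np.zeros((600,800,3),np.uint8); 
a=cv2.resize(big,(360,320));im[:320,:360]=a; b=cv2.resize(b2,(320,320)); im[:320,400:720]=b
k=cv2.resize(c['pixels'][120:245,165:325],(350,273)); im[325:598,:350]=k
k=cv2.resize(s['pixels'][190:300,200:320],(298,273)); im[325:598,400:698]=k
cv2.imwrite('pics/w.png',im)
E
```

```text
tcp scale [ 0.04469714 -0.05984174] [ 1.27136629 -0.78165309 -0.27830184]
top 287 ((24.744003295898438, -35.134552001953125), (132.5485076904297, 76.00589752197266), 88.54535675048828) [[-0.01183863 -0.10049992]
 [ 0.04886979  0.03086834]]
side 454 ((36.27359390258789, -33.81206512451172), (96.88154602050781, 136.54519653320312), 0.7025502324104309) [[-0.01123522 -0.10058444]
 [ 0.08394473  0.03286089]]
327 268
```

View pics/w.png

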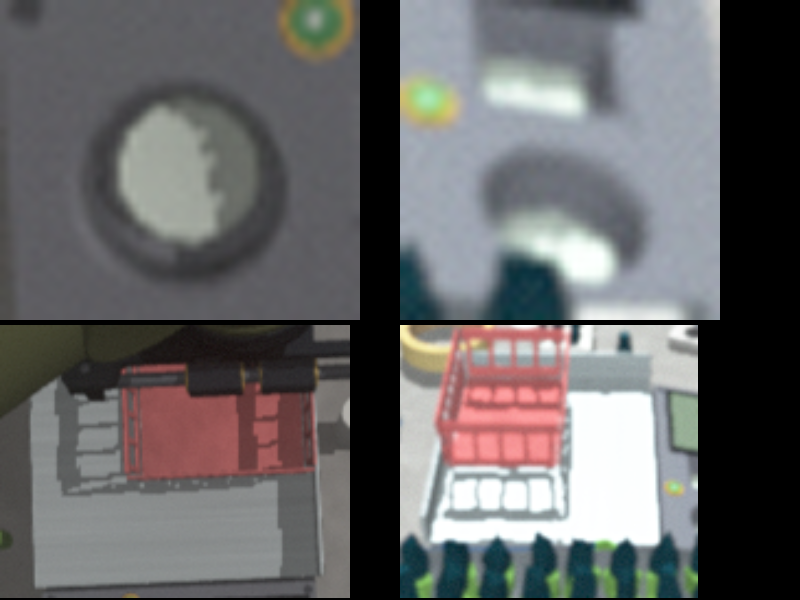

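```bash
python3 - <<'E'
from m import *
c=cam('top')
a=ray(c,207.6,267,.047); b=ray(c,207.8,265.9,.0333); print(a,T(a),b,T(b))
cc=np.array([.357,-.295])
o=env.get_obs(); p=np.array(o['tool_pos']); y=np.radians(o['tool_rot'][2]); 
for n,t in(('mouth',a),('cap',b)):
    d=(t-p)*100; print(n,d[0]*np.cos(y)+d[1]*np.sin(y), d[0]*np.sin(y)-d[1]*np.cos(y), p)
E
```

```text
[ 0.3579071  -0.29584923  0.047     ] [-0.12846587  0.06498066] [ 0.3592337  -0.29407212  0.0333    ] [-0.1270453   0.06668347]
mouth -17.219457799075595 -12.343129332536172 [ 0.53653143 -0.4097773   0.21556572]
cap -17.077371943788624 -12.513398082601725 [ 0.53653143 -0.4097773   0.21556572]
```

```bash
python3 -m jog '[{"dp":[-4,-3,0],"twist":0,"fingers":0},{"dp":[-8.5,-6.2,0],"twist":0,"fingers":0},{"dp":[-13,-9.4,0],"twist":0,"fingers":0},{"dp":[-16,-11.6,0],"twist":0,"fingers":0},{"dp":[-17.1,-12.4,0],"twist":0,"fingers":0},{"dp":[-17.1,-12.4,6],"twist":0,"fingers":0},{"dp":[-17.1,-12.4,12],"twist":0,"fingers":0},{"dp":[-17.1,-12.4,12],"twist":0,"fingers":0}]'
cat > r.py <<'E'
from m import *
r=[]
for i in range(8):
    cam('side'); o=env.get_obs(); r.append(np.r_[T(o['tool_pos']),o['tool_pos'][2],o['tool_rot'],o['force']])
print(np.round(np.mean(r,0),4),np.std(r,0)[:3]); print(np.round(o['qpos'],1))
E
python3 r.py; python3 -c "
from h import *
s=cam('side');c=cam('top')
cv2.imwrite('pics/d.png',np.hstack([cv2.resize(c['pixels'][215:305,160:280],(400,300)),cv2.resize(s['pixels'][195:295,260:380],(400,300))]))"
```

```text
time_s: 14.82
tool_pos: [0.3547, -0.2936, 0.0922]
tool_rot: [-179.9, 0.7, 3.0]
force: [-1.2, -0.0, 0.7]
grip_width: 0.0003
grasp_force: 0.0
[-1.26400e-01  6.42000e-02  9.77000e-02  8.99762e+01 -9.79000e-02
  3.07200e+00  2.50800e-01  7.13000e-02  4.29100e-01] [0.00119078 0.00059547 0.00113873]
[-25.9   1.1  63.8 118.8  -1.3  60.6 -48.5]
```

View pics/d.png

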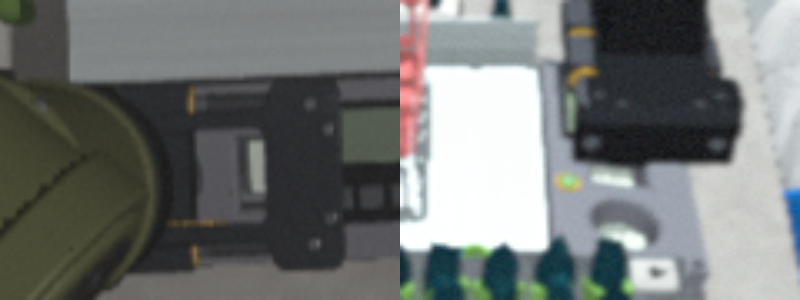

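```bash
python3 -m jog '[{"dp":[-0.05,-0.12,2],"twist":0,"fingers":0},{"dp":[-0.05,-0.12,4],"twist":0,"fingers":0},{"dp":[-0.05,-0.12,4.5],"twist":0,"fingers":0},{"dp":[-0.05,-0.12,5],"twist":0,"fingers":0},{"dp":[-0.05,-0.12,5.4],"twist":0,"fingers":0},{"dp":[-0.05,-0.12,5.7],"twist":0,"fingers":0},{"dp":[-0.05,-0.12,5.7],"twist":0,"fingers":0},{"dp":[-0.05,-0.12,5.7],"twist":0,"fingers":0}]'; python3 r.py
```

```text
time_s: 16.32
tool_pos: [0.3588, -0.2951, 0.0397]
tool_rot: [180.0, -0.0, 3.1]
force: [-0.3, -0.6, -0.5]
grip_width: 0.0004
grasp_force: 0.0
[-1.27600e-01  6.58000e-02  3.96000e-02 -8.99986e+01 -1.81000e-02
  3.06500e+00 -1.71800e-01  2.54100e-01  4.30000e-02] [4.90436931e-05 3.57883494e-05 5.41821379e-05]
[-21.9  10.4  62.6 121.9 -11.5  53.8 -39.7]
```

```bash
python3 -m jog '[{"dp":[0,0,0.2],"twist":0,"fingers":0},{"dp":[0,0,0.4],"twist":0,"fingers":0},{"dp":[0,0,0.6],"twist":0,"fingers":0},{"dp":[0,0,0.6],"twist":0,"fingers":0}]'; python3 -m jog '[{"dp":[0,0,0.1],"twist":0,"fingers":0},{"dp":[0,0,0.2],"twist":0,"fingers":0},{"dp":[0,0,0.2],"twist":0,"fingers":0}]';python3 -m jog '[{"dp":[0,0,0.1],"twist":0,"fingers":0},{"dp":[0,0,0.2],"twist":0,"fingers":0},{"dp":[0,0,0.2],"twist":0,"fingers":0}]'
```

```text
time_s: 17.23
tool_pos: [0.359, -0.295, 0.0336]
tool_rot: [180.0, -0.0, 3.1]
force: [1.1, 1.2, 2.0]
grip_width: 0.0005
grasp_force: 1.3
time_s: 17.6
tool_pos: [0.3593, -0.295, 0.0318]
tool_rot: [180.0, -0.1, 3.1]
force: [2.1, 0.5, 3.5]
grip_width: 0.0006
grasp_force: 1.9
time_s: 17.98
tool_pos: [0.3595, -0.295, 0.0302]
tool_rot: [-180.0, -0.1, 3.1]
force: [1.5, 3.2, 9.8]
grip_width: 0.0002
grasp_force: 4.7
```

```bash
python3 -m jog '[{"dp":[0,0,0.1],"twist":0,"fingers":0},{"dp":[0,0,0.1],"twist":0,"fingers":0},{"dp":[0,0,0.1],"twist":0,"fingers":0},{"dp":[0,0,0.1],"twist":0,"fingers":0},{"dp":[0,0,0.1],"twist":0,"fingers":0},{"dp":[0,0,0.1],"twist":0,"fingers":0},{"dp":[0,0,0.1],"twist":0,"fingers":0},{"dp":[0,0,0.1],"twist":0,"fingers":0}]'
```

```text
time_s: 18.98
tool_pos: [0.3596, -0.2951, 0.0298]
tool_rot: [-179.9, -0.1, 3.1]
force: [-1.2, 4.4, 18.4]
grip_width: 0.0003
grasp_force: 9.1
```

Rigid stop confirmed: 18 N with hardly any further travel. I'll hold about 1.1 s more, then lift.

```bash
python3 -m jog '[{"dp":[0,0,0],"twist":0,"fingers":0},{"dp":[0,0,0],"twist":0,"fingers":0},{"dp":[0,0,0],"twist":0,"fingers":0},{"dp":[0,0,0],"twist":0,"fingers":0},{"dp":[0,0,0],"twist":0,"fingers":0},{"dp":[0,0,0],"twist":0,"fingers":0},{"dp":[0,0,0],"twist":0,"fingers":0},{"dp":[0,0,0],"twist":0,"fingers":0}]'
python3 -m jog '[{"dp":[0,0,-0.3],"twist":0,"fingers":0},{"dp":[0,0,-0.8],"twist":0,"fingers":0},{"dp":[0,0,-1.5],"twist":0,"fingers":0},{"dp":[0,0,-3],"twist":0,"fingers":0},{"dp":[0,0,-7],"twist":0,"fingers":0},{"dp":[0,0,-13],"twist":0,"fingers":0},{"dp":[0,0,-19],"twist":0,"fingers":0},{"dp":[0,0,-23],"twist":0,"fingers":0}]'
python3 m.py; python3 -c "
from h import *
s=cam('side');c=cam('top')
cv2.imwrite('pics/e.png',np.hstack([cv2.resize(c['pixels'][110:310,130:350],(440,400)),cv2.resize(s['pixels'][180:300,200:350],(360,400))]))"
```

```text
time_s: 19.98
tool_pos: [0.3596, -0.2951, 0.0299]
tool_rot: [-179.9, -0.1, 3.1]
force: [-0.9, 3.8, 19.3]
grip_width: 0.0002
grasp_force: 9.1
time_s: 20.98
tool_pos: [0.3584, -0.2956, 0.261]
tool_rot: [-180.0, -0.2, 3.0]
force: [0.6, -0.0, -0.9]
grip_width: 0.0006
grasp_force: 0.0
tcp scale [-0.12797442  0.06521268] [ 0.5610174  -0.04505126 -0.90574777]
top 591 ((36.744075775146484, -34.57292938232422), (97.64234161376953, 132.11390686035156), 0.36085882782936096) [[-0.0117201  -0.10024603]
 [ 0.08476143  0.03088845]]
side 460 ((36.02153396606445, -33.895835876464844), (96.7841796875, 135.58111572265625), 0.4162963926792145) [[-0.01139172 -0.10051252]
 [ 0.08396786  0.03287545]]
```

View pics/e.png

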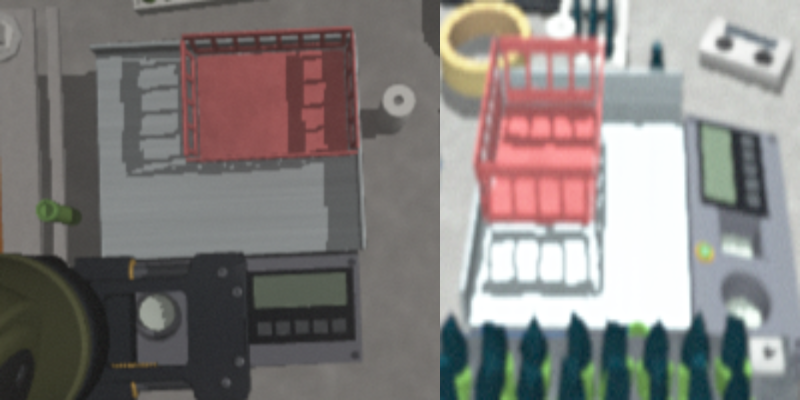

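```bash
python3 - <<'E'
from m import *
c=cam('top'); im=c['pixels']
np.set_printoptions(linewidth=200,precision=4,suppress=True)
for v in (150,170,205,220):
    print(v,[tuple(int(a) for a in im[v,u]) for u in range(300,316)])
for (u,v,z) in [(300,150,.112),(310,150,.086),(300,170,.112),(310,170,.086),(310,205,.086),(310,220,.086)]: print(u,v,z,T(ray(c,u,v,z)))
print('mm/px',(T(ray(c,301,150,.112))-T(ray(c,300,150,.112)))*1000)
E
```

```text
150 [(58, 57, 98), (62, 63, 100), (69, 71, 90), (55, 55, 80), (60, 62, 95), (73, 73, 83), (56, 56, 91), (92, 94, 146), (124, 124, 145), (114, 116, 118), (115, 119, 121), (115, 119, 123), (114, 118, 122), (112, 116, 120), (113, 117, 120), (111, 116, 120)]
170 [(60, 61, 103), (62, 63, 104), (64, 66, 103), (67, 68, 87), (48, 49, 74), (45, 46, 72), (44, 45, 71), (53, 54, 94), (99, 100, 154), (130, 131, 149), (87, 89, 93), (69, 72, 76), (73, 75, 79), (70, 73, 77), (69, 71, 75), (68, 70, 75)]
205 [(94, 93, 92), (94, 95, 93), (95, 95, 93), (93, 93, 92), (96, 95, 93), (94, 95, 95), (93, 92, 92), (92, 94, 93), (83, 82, 83), (79, 79, 79), (131, 132, 129), (153, 154, 151), (118, 121, 125), (114, 117, 121), (112, 116, 120), (113, 117, 120)]
220 [(94, 96, 94), (97, 96, 94), (94, 95, 92), (96, 96, 93), (91, 91, 89), (96, 95, 96), (96, 97, 94), (95, 95, 94), (91, 91, 89), (80, 79, 79), (102, 102, 100), (138, 138, 135), (134, 134, 133), (112, 115, 119), (110, 113, 116), (110, 113, 116)]
300 150 0.112 [ 0.0435 -0.0891]
310 150 0.086 [ 0.0478 -0.1054]
300 170 0.112 [ 0.0131 -0.0878]
310 170 0.086 [ 0.0164 -0.1041]
310 205 0.086 [-0.0381 -0.1018]
310 220 0.086 [-0.0613 -0.1008]
mm/px [-0.0609 -1.5064]
```

```bash
python3 -c "
from cell import env
print(env.sign_off())"
```

```text
the job is handed in; nothing more can be done
None
```

The basket is flush against the pan's back and right edges. The tare key was pressed to its stop, held about 2 s and released; the print key was left alone, nothing nearby was disturbed, and the job is handed in.

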